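Set the loose desk magnifier over its card

ROBOT

A 6-joint arm with a two-finger parallel gripper is mounted at the origin on the work surface. World frame = base frame: x ahead of the robot, y to its left, z up, the work surface at z = 0. Lengths are in m, angles in degrees, forces in N, time in s.
With the tool pointing down it reaches from about 0.25 to 0.725 m from the base axis. Payload 4 kg.
Tool frame: the origin (TCP) lies at the very end of the fingers, on their centre line; the grasp point (between the pads) lies 19 mm behind it; z points along the fingers, y is the direction in which the jaws open and shut (so a half turn about z gives the same grasp; the last joint's range is limited). The gripper opens to 85 mm and grips with 20 to 120 N. Pads are 22 mm wide; open, the fingers measure 114 mm over their backs; the gripper's body (76 mm by 85 mm) begins 54 mm behind the grasp point. The pads swing forward as they close: fully open they stand 13 mm farther back than shut.
Start: joints at [-71.963, 13.785, 0.286, 76.501, 0, 90], TCP at [0.155, -0.475, 0.231] pointing down, gripper open.
Joint ranges: [-155.79, 155.79], [-60.16, 107.12], [-62.33, 73.08], [-114, 123.19], [-81.49, 82.49], [-180, 180]. Speed limits (degrees/s): [159.86, 159.86, 180, 180, 180, 180].

INTERFACE

Orientations are given as a 3x3 rotation matrix whose columns are the frame's x, y, z axes.
In Python, from bench import arm, status, get_image gives the robot as it stands. The module is installed in compiled form; this text tells all that it offers. Calls block until the motion is done:
- arm.goto(position, orientation): joint-space move of the TCP to a pose.
- arm.movel(position, max_speed=0.15, ori=None, max_force=None): straight line of the TCP; ori=None keeps the orientation; max_speed is the mean speed in m/s. With max_force (N) it stops when the force on the tool has changed by that much, and returns True; else False.
- arm.movej(angles): joint-space move.
- arm.gripper_to(opening, f_grip=None): opening from 0.0 (shut) to 1.0 (fully open); f_grip is the grip in N (None keeps the last); returns when the fingers have stopped.
- arm.hold(seconds).
- arm.ik(position, orientation): joint angles nearest the present ones, or None.
- status.sense(): the state.
- get_image(name): name is "side" or "top"; returns a dict with "pixels" (420x560x3 uint8, red, green, blue), "vfov" (degrees; the focal length in pixels is half the picture's height over the tangent of half this angle, whatever the lens; pixels are square), "cx", "cy" (the principal point, pixels), "R" (3x3) and "t" (3): a world point X has camera coordinates R X + t. Camera axes: x right, y down, z forward; pixel columns grow to the right and rows downward; lengths in m; the calibration is good to about 2 mm. A picture is of the moment at which its call begins. There is no depth.
A pose or a line that the arm cannot do raises arm.IKError and nothing moves.
- arm.hand_in(): hands the job in, once; it reports no verdict.
The state is a dict: "time_s": time; "qpos": joint angles; "dq": joint speeds; "effort": joint torques, N m; "ee_pos": TCP position; "ee_rot": TCP orientation; "contact_force": force on the tool from outside, world axes, zero at the start; "ft_torque": the same for the moment, N m; "finger_gap": opening from 0.0 (shut) to 1.0 (fully open).
Only numpy, scipy, OpenCV 4.12 (cv2) and the standard library are available. Lean on these libraries where they do the work, as an engineer would, in place of code of your own. Each camera call takes 0.05 s, during which the arm holds its last target.

TASK

One of the two desk magnifiers is loose: its post stands proud of its socket and its lens is swung away from the card on its board. Press that tapered post fully down into its socket while turning it, so that it sinks and turns together (not first one and then the other), until the lens stands over its own card, then let go. Leave the other magnifier, which is already set, as it is.

Things in the scene. Friction and masses are not known exactly. Their poses are not given: they have to be found in the camera images.
- head (a point): Grip point on the loose post's vertical axis, in its upright flat steel block (30 mm along x, 14 thick along y, 36 tall; pinch across y): 12 mm below the block's top, 24 above the 26 mm round collar, 8 high. 113 mm above the desk at start, 98 when home. x points level to the lens (ring 84 mm across, 8 high, at collar height, centre 100 mm off the axis, on a 6 mm rod); z up.
- card (a point): Centre of the paper card (85 x 95 mm) on the loose magnifier's grey board (fixed, 215 x 120 x 12 mm), 13 mm above the desk. x points level away from the post's axis, 100 mm off on the -x side; z up. The lens is over the card when x of head and of card point alike. At start the lens is 1.0 to 1.35 rad anticlockwise from it, seen from above: turn clockwise. The post stops 0.6 rad past the card.
- post (a joint): How far the loose post is pushed into its socket: 0 at start (collar 15 mm above the socket, brass taper showing), 0.015 m fully home, collar resting on the dark round socket (38 mm across, top 66 mm above the desk). It is stiff and stays where left: 6 to 8 N to push down, 0.08 N m to turn.
- tight_lens (a point): Centre of the lens of the other, identical magnifier, already home (collar on its socket) and over its own card: leave it alone. Lens ring 84 mm across, 8 high, 70 mm above the desk. x points level away from its post, whose axis is 100 mm off on the -x side and whose steel block reaches 110 mm above the desk.

How it is judged:
By the outcome, as a careful person would: the job done as asked, in the order asked, and still so for the second after the job is handed in, with the robot touching nothing.
It also fails if it takes over 37 s, if anything falls off the work surface, if the arm or the gripper's body presses on something with over 40 N, if the wrist force passes 120 N, or if a joint passes its speed limit or range.

## Working session

There is one attempt and no reset: what is moved stays moved. The work goes in short steps, each a Python script; the robot and the scene stay as the last script left them, time stands still between calls to the robot, and variables do not carry over. Pictures are saved under pics/ and viewed, and the job is handed in when it is done.

```bash
mkdir -p pics; python3 - <<'E'
from bench import arm,status,get_image
import cv2,numpy as np,pickle
for n in("top","side"):
    im=get_image(n); pickle.dump(im,open(n+"0.pkl","wb"))
    cv2.imwrite(f"pics/{n}0.png",im["pixels"][:,:,::-1])
    print(n,im["vfov"],im["cx"],im["cy"],np.round(im["R"],3).tolist(),np.round(im["t"],3))
print(status.sense()["time_s"])
E
```

```text
top 48.250063394586746 279.66718676769517 208.9112876209759 [[0.005, -1.0, -0.015], [-0.996, -0.004, -0.092], [0.092, 0.016, -0.996]] [0.019 0.603 1.005]
side 55.403843043310616 281.9054720293388 204.06758800566604 [[-0.925, -0.38, 0.007], [-0.246, 0.585, -0.772], [0.289, -0.716, -0.635]] [0.535 0.219 0.689]
0.1
```

View pics/top0.png

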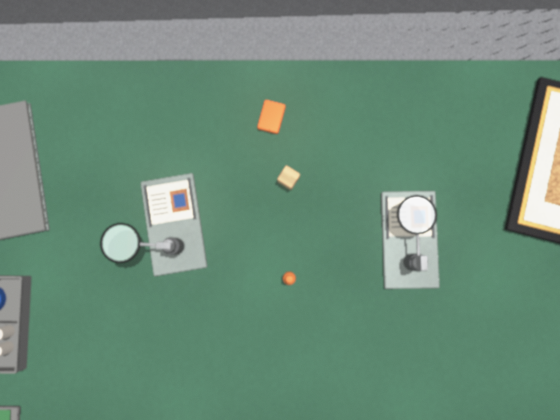

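View pics/side0.png

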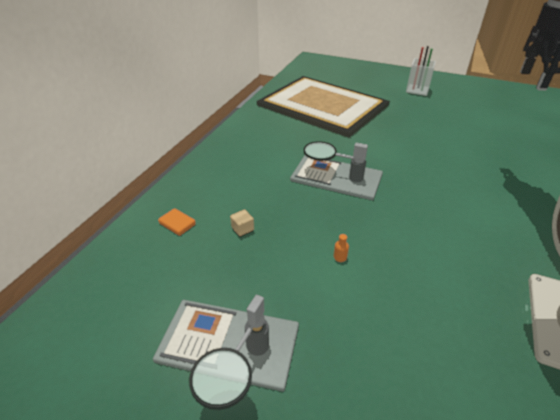

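The top view shows the loose magnifier on the left: lens at about (120,243), post at (173,247), card at (170,201). The set one is on the right, with its lens at (416,214) over its card. Next I'll measure the loose one.

```bash
cat > h.py <<'E'
import numpy as np,cv2
def f(im): return 210/np.tan(np.radians(im["vfov"]/2))
def ray(im,u,v):
    R=np.array(im["R"]);t=np.array(im["t"]);d=R.T@np.array([(u-im["cx"])/f(im),(v-im["cy"])/f(im),1.])
    return -R.T@t,d
def onz(im,u,v,z):
    o,d=ray(im,u,v); return o+d*(z-o[2])/d[2]
def proj(im,X):
    c=np.array(im["R"])@X+np.array(im["t"]); return c[0]/c[2]*f(im)+im["cx"],c[1]/c[2]*f(im)+im["cy"]
E
python3 - <<'E'
import pickle,cv2
t=pickle.load(open("top0.pkl","rb"))["pixels"][:,:,::-1];s=pickle.load(open("side0.pkl","rb"))["pixels"][:,:,::-1]
a=cv2.resize(t[165:285,90:220],None,fx=6,fy=6,interpolation=cv2.INTER_CUBIC)[:600]
cv2.imwrite("pics/tc.png",cv2.resize(t[170:280,95:215],None,fx=5,fy=5,interpolation=cv2.INTER_CUBIC))
cv2.imwrite("pics/sc.png",cv2.resize(s[290:410,150:310],None,fx=5,fy=5,interpolation=cv2.INTER_CUBIC))
cv2.imwrite("pics/sc2.png",cv2.resize(s[130:200,280:400],None,fx=6,fy=6,interpolation=cv2.INTER_CUBIC))
E
```

```text
(no output)
```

View pics/tc.png

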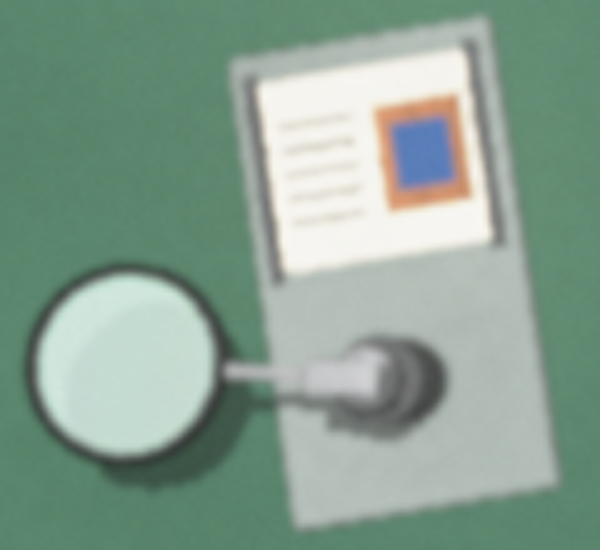

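View pics/sc.png

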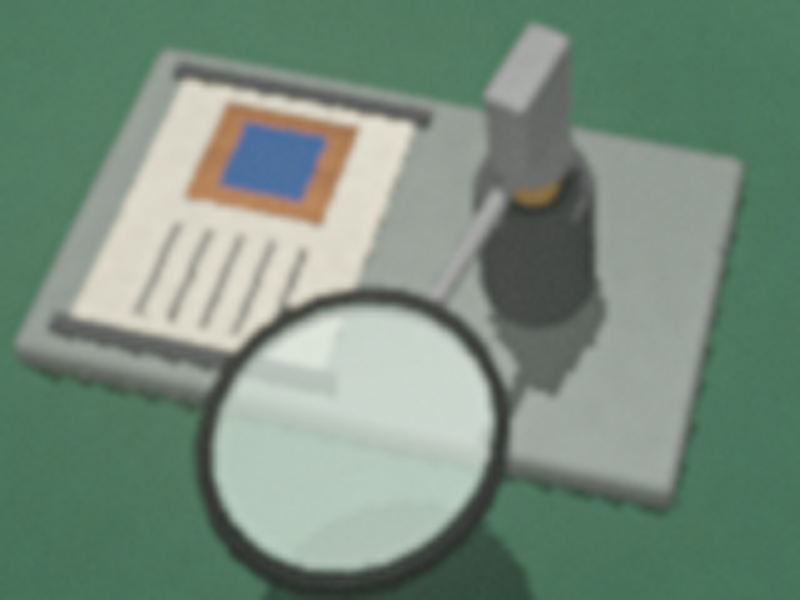

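View pics/sc2.png

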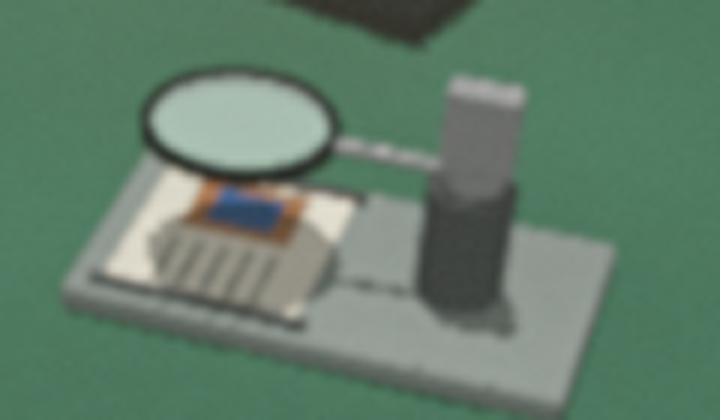

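Brass shows under the collar of the left (y>0) magnifier, so that is the loose one. In the top crop the board corners are about (232,62), (488,17), (560,483) and (298,530), and the lens is near (126,364). In the side crop the block-top corners are (485,92), (533,22), (570,40) and (521,110).

```bash
python3 - <<'E'
import pickle,cv2,numpy as np
from h import *
T=pickle.load(open("top0.pkl","rb"));S=pickle.load(open("side0.pkl","rb"))
tc=lambda p,z:onz(T,p[0]/5+95-.4,p[1]/5+170-.4,z)[:2]
sc=lambda p,z:onz(S,p[0]/5+150-.4,p[1]/5+290-.4,z)[:2]
def rect(c,n):
    c=np.array(c); m=c.mean(0)
    print(n,m.round(4),"sides",[np.linalg.norm(c[i]-c[(i+1)%4]).round(4) for i in range(4)],"angs",[np.degrees(np.arctan2(*(c[(i+1)%4]-c[i])[::-1])).round(1) for i in range(4)]);return m
rect([tc(p,.012) for p in[(232,62),(488,17),(560,483),(298,530)]],"boardT")
rect([sc(p,.012) for p in[(165,50),(745,160),(672,497),(17,347)]],"boardS")
rect([tc(p,.013) for p in[(255,80),(465,48),(493,240),(280,277)]],"cardT")
rect([sc(p,.013) for p in[(183,78),(415,124),(330,370),(70,318)]],"cardS")
for z in(.123,.125,.127): rect([sc(p,z) for p in[(485,92),(533,22),(570,40),(521,110)]],"blk%g"%z)
# lens ellipse via dark ring
for im,off,sz,n in((T,(95,170),(50,100),"T"),(S,(185,345),(70,70),"S")):
    x0,y0=(97,215) if n=="T" else (186,344); w,h=(46,55) if n=="T" else (68,66)
    g=cv2.cvtColor(im["pixels"],cv2.COLOR_RGB2GRAY)[y0:y0+h,x0:x0+w]
    m=(g<75).astype(np.uint8); 
    k,l,st,ce=cv2.connectedComponentsWithStats(m); i=1+st[1:,4].argmax()
    pts=np.argwhere(l==i)[:,::-1].astype(np.float32)+[x0,y0]
    e=cv2.fitEllipse(pts.astype(np.float32)); print(n,e,len(pts))
    print(onz(im,*e[0],.087),onz(im,*e[0],.085),onz(im,*e[0],.083))
E
```

```text
boardT [0.5699 0.2593] sides [np.float64(0.1174), np.float64(0.2121), np.float64(0.118), np.float64(0.2125)] angs [np.float64(-79.8), np.float64(-170.0), np.float64(100.4), np.float64(9.8)]
boardS [0.5666 0.2609] sides [np.float64(0.2124), np.float64(0.1194), np.float64(0.212), np.float64(0.1173)] angs [np.float64(-169.9), np.float64(100.0), np.float64(9.5), np.float64(-79.9)]
cardT [0.6192 0.2698] sides [np.float64(0.0958), np.float64(0.088), np.float64(0.0967), np.float64(0.09)] angs [np.float64(-81.1), np.float64(-170.4), np.float64(100.1), np.float64(9.0)]
cardS [0.6169 0.2683] sides [np.float64(0.0862), np.float64(0.0926), np.float64(0.0869), np.float64(0.0943)] angs [np.float64(-170.3), np.float64(101.1), np.float64(10.8), np.float64(-79.3)]
blk0.123 [0.519  0.2505] sides [np.float64(0.0279), np.float64(0.013), np.float64(0.0278), np.float64(0.0123)] angs [np.float64(-94.4), np.float64(172.2), np.float64(84.2), np.float64(-7.4)]
blk0.125 [0.5183 0.2518] sides [np.float64(0.0278), np.float64(0.0129), np.float64(0.0277), np.float64(0.0122)] angs [np.float64(-94.4), np.float64(172.2), np.float64(84.2), np.float64(-7.4)]
blk0.127 [0.5176 0.2532] sides [np.float64(0.0277), np.float64(0.0129), np.float64(0.0276), np.float64(0.0122)] angs [np.float64(-94.4), np.float64(172.2), np.float64(84.2), np.float64(-7.4)]
T ((125.32084655761719, 249.81065368652344), (22.23020362854004, 32.14524841308594), 48.78042221069336) 89
[0.51098699 0.339606   0.087     ] [0.51099343 0.34029623 0.085     ] [0.51099988 0.34098645 0.083     ]
S ((221.026611328125, 379.9386291503906), (58.26768112182617, 66.12239837646484), 116.1915054321289) 670
[0.52036683 0.35618758 0.087     ] [0.52102681 0.35536554 0.085     ] [0.52168679 0.3545435  0.083     ]
```

```bash
python3 - <<'E'
import pickle,cv2,numpy as np
from h import *
T=pickle.load(open("top0.pkl","rb"));S=pickle.load(open("side0.pkl","rb"))
for im,n,x0,y0,w,h in((T,"T",97,218,50,50),(S,"S",186,344,68,66)):
    p=im["pixels"][y0:y0+h,x0:x0+w].astype(int)
    # interior: bright glass
    m=(p.sum(2)>(430 if n=="T" else 400)).astype(np.uint8)
    k,l,st,ce=cv2.connectedComponentsWithStats(m); i=1+st[1:,4].argmax()
    cs,_=cv2.findContours((l==i).astype(np.uint8),cv2.RETR_EXTERNAL,cv2.CHAIN_APPROX_NONE)
    e=cv2.fitEllipse(cs[0]); u,v=e[0][0]+x0,e[0][1]+y0
    c=onz(im,u,v,.087)[:2]; d=c-[.5187,.252]
    print(n,e,u,v,c,np.linalg.norm(d),np.degrees(np.arctan2(d[1],d[0])))
c=onz(T,125.6/5+95-.4,364/5+170-.4,.087);print(c)
E
```

```text
T ((22.747373580932617, 24.456003189086914), (34.03996276855469, 35.6447868347168), 32.92945861816406) 119.74737358093262 242.4560031890869 [0.52611691 0.35176889] 0.10004419688242665 85.74839797385623
S ((34.153839111328125, 33.08391571044922), (50.12306213378906, 56.96308135986328), 56.2553825378418) 220.15383911132812 377.0839157104492 [0.52334258 0.35320029] 0.1013067264684856 87.37338841471049
[0.52623247 0.35183024 0.087     ]
```

```bash
cat >> h.py <<'E'
P=np.array([.5187,.252])
def Rz(a):
    a=np.radians(a); y=np.array([np.cos(a),np.sin(a),0]); z=np.array([0,0,-1.]); return np.column_stack([np.cross(y,z),y,z])
E
python3 - <<'E'
from bench import arm,status,get_image
from h import *
for a in(85.5-90,85.5+90):
    for p,aa in(([*P,.22],a),([*P,.094],a),([*P,.079],a-38),([*P,.079],a-78)): 
        q=arm.ik(p,Rz(aa)); print(a,aa,None if q is None else np.round(q,1))
E
```

```text
-4.5 -4.5 [ 25.9  22.9  11.3  78.5   0.  120.4]
-4.5 -4.5 [ 25.9  27.6  -0.8  61.6   0.  120.4]
-4.5 -42.5 [ 25.9  28.4  -1.9  59.7   0.  158.4]
-4.5 -82.5 [  25.9   28.4   -1.9   59.7    0.  -161.6]
175.5 175.5 [ 25.9  22.9  11.3  78.5   0.  -59.6]
175.5 175.5 [ 25.9  27.6  -0.8  61.6   0.  -59.6]
175.5 137.5 [ 25.9  28.4  -1.9  59.7   0.  -21.6]
175.5 97.5 [25.9 28.4 -1.9 59.7  0.  18.4]
```

```bash
python3 - <<'E'
from bench import arm,status,get_image
from h import *
R=Rz(175.5)
arm.goto([*P,.22],R)
arm.gripper_to(.5)
arm.movel([*P,.094],max_speed=.08,max_force=6)
s=status.sense();print(s["time_s"],s["ee_pos"],s["contact_force"],s["finger_gap"])
for n in("top","side"):
    im=get_image(n)["pixels"][:,:,::-1]
    c=im[170:280,95:215] if n=="top" else im[250:410,130:330]
    cv2.imwrite(f"pics/{n}1.png",cv2.resize(c,None,fx=5 if n=="top" else 3.5,fy=5 if n=="top" else 3.5,interpolation=cv2.INTER_CUBIC))
E
```

```text
5.175 [0.51909451 0.25220149 0.09457963] [-0.25075353 -0.32543205  0.41630044] 0.5018020544082946
```

View pics/side1.png

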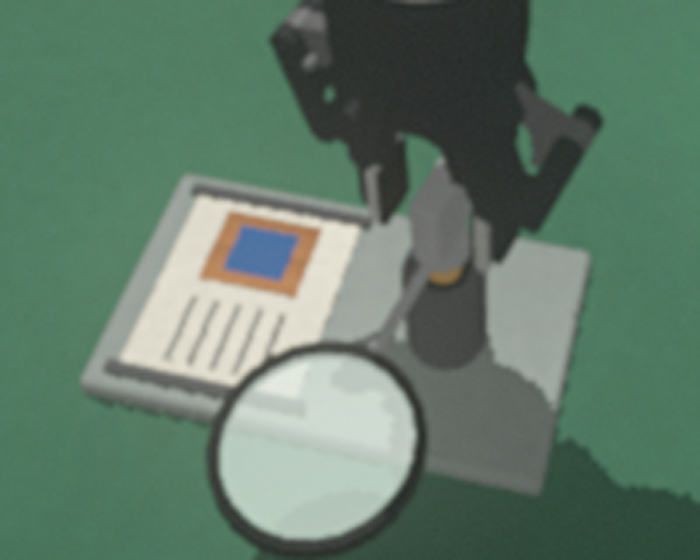

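View pics/top1.png

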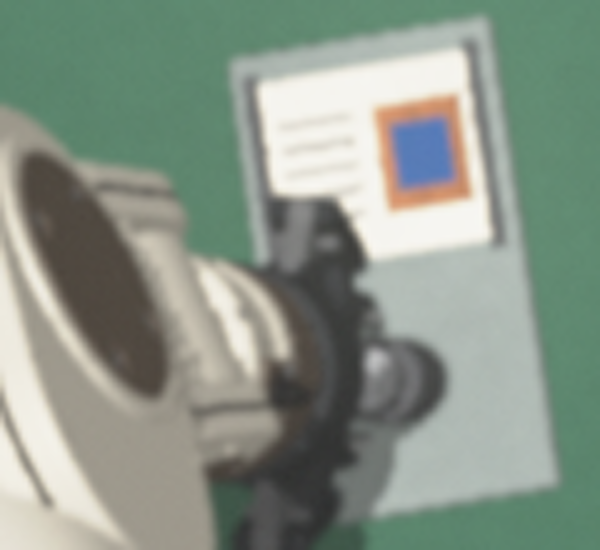

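The block stands between the open fingers. In the side view the fingers are at about x 385 and x 480, with the block at x 412 to 470. Now I'll close.

```bash
python3 - <<'E'
from bench import arm,status,get_image
from h import *
s=status.sense();t0=s["ft_torque"]
arm.gripper_to(0.0,f_grip=25); s=status.sense();print(s["time_s"],s["ee_pos"],np.round(s["contact_force"],2),np.round(s["ft_torque"],3),t0,s["finger_gap"]*85)
im=get_image("side")["pixels"][:,:,::-1]
cv2.imwrite("pics/side2.png",cv2.resize(im[250:410,130:330],None,fx=3.5,fy=3.5,interpolation=cv2.INTER_CUBIC))
E
```

```text
5.6417 [0.51958828 0.25203407 0.09437664] [ 2.45 -0.22  0.28] [-0.033 -0.593 -0.028] [-0.05481381  0.00551181  0.00324967] 13.559400154886063
```

View pics/side2.png

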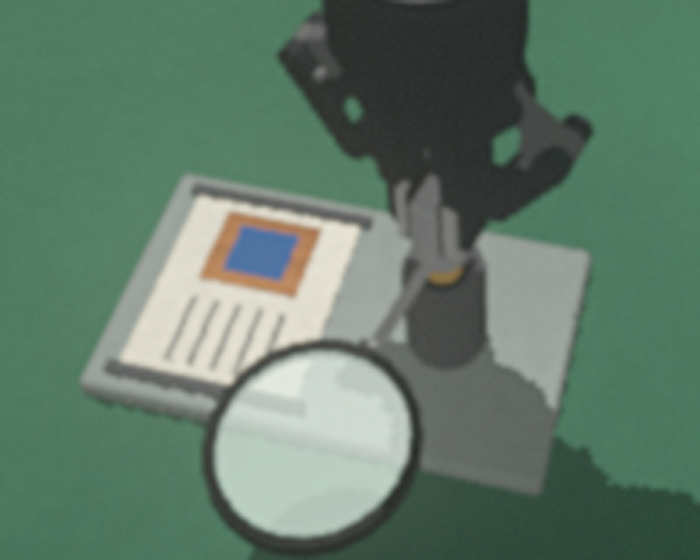

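Gripped at 13.6 mm; the lens shifted by only about 1°. Next I'll preload, then sink and turn together in coupled steps to about 70%, with z feedback.

```bash
cat >> h.py <<'E'
def yaw(s):
    R=np.array(s["ee_rot"]); return np.degrees(np.arctan2(R[1,1],R[0,1]))%360
E
python3 - <<'E'
from bench import arm,status,get_image
from h import *
import json
arm.gripper_to(0.0,f_grip=60)
s=status.sense(); z0=s["ee_pos"][2]; y0=yaw(s); C=[.5193,.252]
json.dump(dict(z0=z0,y0=y0),open("st.json","w"))
print(z0,y0,np.round(s["contact_force"],1))
arm.movel([*C,.0915],max_speed=.004,max_force=4.5)
s=status.sense();print("pre",s["ee_pos"],yaw(s),np.round(s["contact_force"],1))
bz=s["ee_pos"][2]-z0   # preload sag
off=-.0010; T=75.6
for k in range(1,11):
    f=.07*k
    arm.movel([*C,z0-.015*f+off],max_speed=.004,ori=Rz(175.5-T*f))
    s=status.sense(); z=s["ee_pos"][2]
    print(round(s["time_s"],2),"f",round(f,2),"fz",round((z0-z)/.015,3),"fa",round((y0-yaw(s))/T,3),np.round(s["contact_force"],1),np.round(s["ft_torque"][2],3))
    e=(z0-.015*f)-z
    off=float(np.clip(off+.6*e,-.004,.001))
json.dump(dict(z0=z0,y0=y0,off=off),open("st.json","w"))
for n in("top","side"):
    im=get_image(n)["pixels"][:,:,::-1]
    c=im[170:280,95:215] if n=="top" else im[250:410,130:330]
    cv2.imwrite(f"pics/{n}3.png",cv2.resize(c,None,fx=5 if n=="top" else 3.5,fy=5 if n=="top" else 3.5,interpolation=cv2.INTER_CUBIC))
E
```

```text
0.09441655396443657 175.48571241373688 [ 3.3 -0.3  1.6]
pre [0.51964605 0.25203391 0.09433188] 175.4806632716656 [-0.2 -0.1  3.6]
7.05 f 0.07 fz 0.089 fa 0.07 [ 0.4 -0.5  5.1] 0.039
7.42 f 0.14 fz 0.147 fa 0.14 [ 0.3 -1.5  5.9] -0.103
7.82 f 0.21 fz 0.209 fa 0.21 [ 0.8 -1.4  5.1] -0.052
8.23 f 0.28 fz 0.277 fa 0.28 [ 0.9 -1.3  5.5] -0.057
8.65 f 0.35 fz 0.346 fa 0.35 [ 2.1 -1.6  6.3] -0.045
9.07 f 0.42 fz 0.416 fa 0.421 [ 1.9 -0.9  5.2] -0.061
9.5 f 0.49 fz 0.488 fa 0.491 [ 2.  -2.6  6.2] -0.059
9.92 f 0.56 fz 0.557 fa 0.561 [ 2.6 -1.7  5.7] -0.094
10.33 f 0.63 fz 0.627 fa 0.631 [ 3.4 -2.6  5.4] -0.022
10.75 f 0.7 fz 0.698 fa 0.701 [ 3.3 -3.2  5.1] -0.052
```

View pics/side3.png

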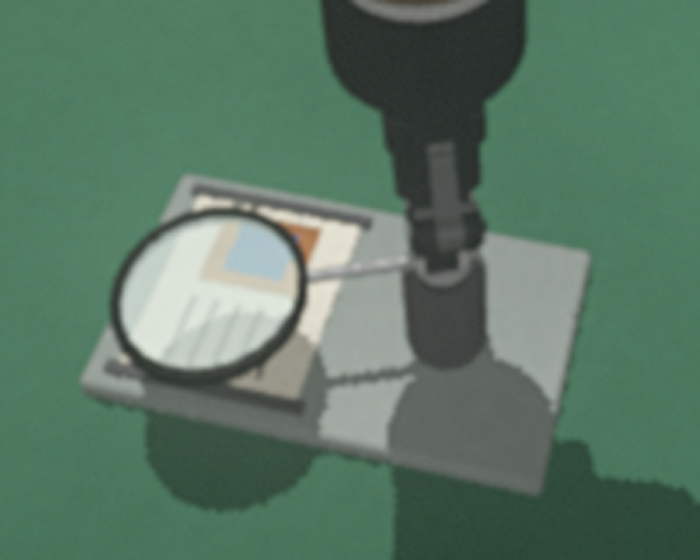

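View pics/top3.png

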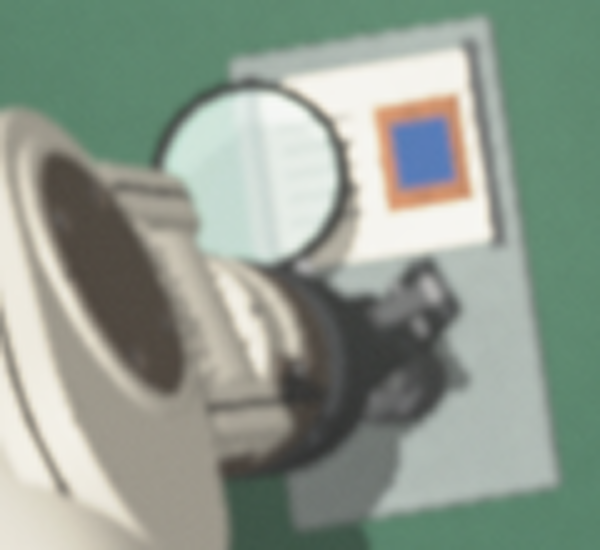

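```bash
python3 - <<'E'
import pickle
from h import *
T=pickle.load(open("top0.pkl","rb"));S=pickle.load(open("side0.pkl","rb"))
for P0 in([.5187,.252],[.5197,.252]):
  for n,c in(("S",onz(S,209/3.5+130-.4,296/3.5+250-.4,.0745)),("T",onz(T,253/5+95-.4,176/5+170-.4,.0765))):
    d=c[:2]-P0; print(n,c,np.hypot(*d),np.degrees(np.arctan2(d[1],d[0])))
E
```

```text
S [0.60225123 0.30754631 0.0745    ] 0.10033045985823244 33.61664810285254
T [0.60584948 0.30445558 0.0765    ] 0.10171833315074527 31.043885100207838
S [0.60225123 0.30754631 0.0745    ] 0.099499239723908 33.93545485133883
T [0.60584948 0.30445558 0.0765    ] 0.1008628789263694 31.33682979147503
```

The side view shows the brass mostly gone and the lens partly over the card. The two views give a mean lens angle of 32.4° and the tool gives 32.6°. I'll finish the last 30% and seat it.

```bash
python3 - <<'E'
from bench import arm,status,get_image
from h import *
import json
st=json.load(open("st.json"));z0,y0,off=st["z0"],st["y0"],st["off"]; C=[.5195,.2523]; T=75.6
for f in(.77,.84,.91,.96,1.0):
    arm.movel([*C,z0-.015*f+off],max_speed=.004,ori=Rz(175.5-T*f))
    s=status.sense(); z=s["ee_pos"][2]
    print(round(s["time_s"],2),"f",f,"fz",round((z0-z)/.015,3),"fa",round((y0-yaw(s))/T,3),np.round(s["contact_force"],1),np.round(s["ft_torque"][2],3))
    off=float(np.clip(off+.6*((z0-.015*f)-z),-.004,.001))
r=arm.movel([*C,z0-.015-.004],max_speed=.004,max_force=12)
s=status.sense();print(r,s["time_s"],"fz",(z0-s["ee_pos"][2])/.015,yaw(s),np.round(s["contact_force"],1))
for n in("top","side"):
    im=get_image(n)["pixels"][:,:,::-1]
    c=im[170:280,95:215] if n=="top" else im[250:410,130:330]
    cv2.imwrite(f"pics/{n}4.png",cv2.resize(c,None,fx=5 if n=="top" else 3.5,fy=5 if n=="top" else 3.5,interpolation=cv2.INTER_CUBIC))
E
```

```text
11.28 f 0.77 fz 0.777 fa 0.771 [ 3.7 -3.7  5.6] -0.081
11.68 f 0.84 fz 0.843 fa 0.841 [ 3.  -4.6  5.7] -0.101
12.09 f 0.91 fz 0.913 fa 0.911 [ 4.  -4.3  5.1] -0.04
12.43 f 0.96 fz 0.961 fa 0.961 [ 3.5 -4.8  5.2] -0.06
12.72 f 1.0 fz 0.998 fa 1.001 [ 4.5 -4.   6.4] -0.098
True 13.25 fz 1.0011069763549383 99.76908882891858 [ 0.  -0.7  4.7]
```

View pics/side4.png

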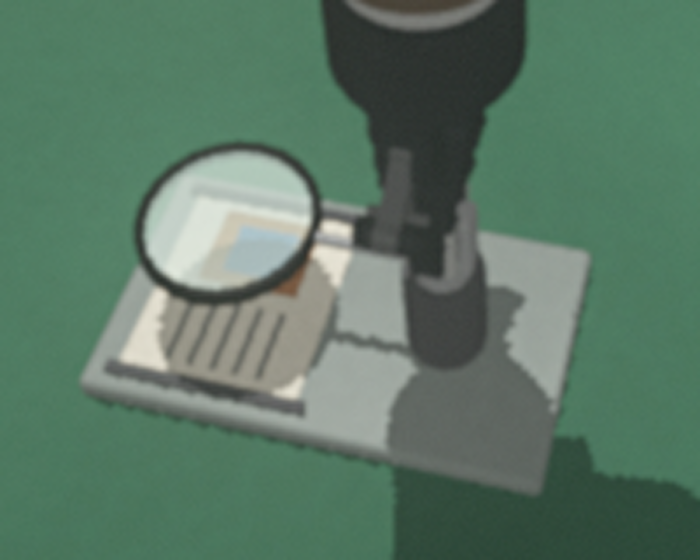

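View pics/top4.png

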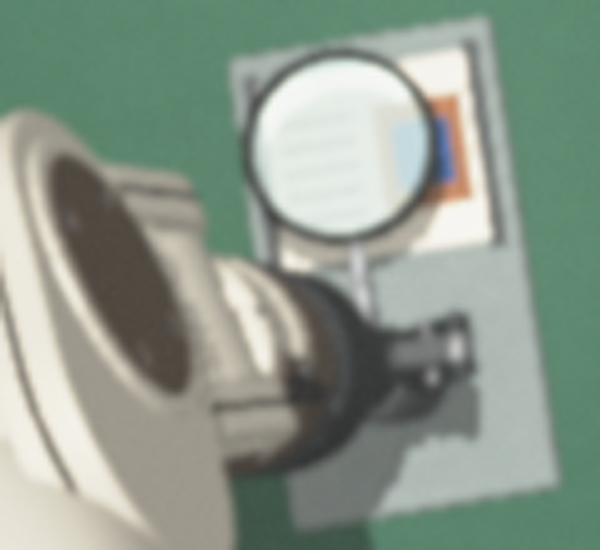

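```bash
python3 - <<'E'
import pickle
from h import *
T=pickle.load(open("top0.pkl","rb"));S=pickle.load(open("side0.pkl","rb"))
P0=[.5192,.252]
for n,c in(("S",onz(S,229.5/3.5+130-.4,222.5/3.5+250-.4,.070)),("T",onz(T,340/5+95-.4,145/5+170-.4,.072))):
    d=c[:2]-P0; print(n,c,np.hypot(*d),np.degrees(np.arctan2(d[1],d[0])))
E
```

```text
S [0.61621271 0.26983232 0.07      ] 0.09863801171245172 10.415512916955741
T [0.61965902 0.26917449 0.072     ] 0.10191652795715347 9.70150371727133
```

The lens angle measures 10.4° (side) and 9.7° (top), against 9.9° for the card, at full depth. I'll release and back off.

```bash
python3 - <<'E'
from bench import arm,status,get_image
from h import *
arm.gripper_to(.55)
s=status.sense();p=s["ee_pos"];print(s["time_s"],np.round(p,4),np.round(s["contact_force"],1))
arm.movel([p[0],p[1],.25],max_speed=.1)
q=list(status.sense()["qpos"]); q[0]=-25; arm.movej(q)
arm.hold(.3)
import pickle
for n in("top","side"):
    im=get_image(n); pickle.dump(im,open(n+"5.pkl","wb")); im=im["pixels"][:,:,::-1]
    c=im[170:280,95:215] if n=="top" else im[250:410,130:330]
    cv2.imwrite(f"pics/{n}5.png",cv2.resize(c,None,fx=5 if n=="top" else 3.5,fy=5 if n=="top" else 3.5,interpolation=cv2.INTER_CUBIC))
    cv2.imwrite(f"pics/{n}5f.png",im)
print(status.sense()["time_s"])
E
```

```text
13.775 [0.5214 0.2507 0.0789] [-0.2  0.2 -0.6]
17.8333
```

View pics/side5.png

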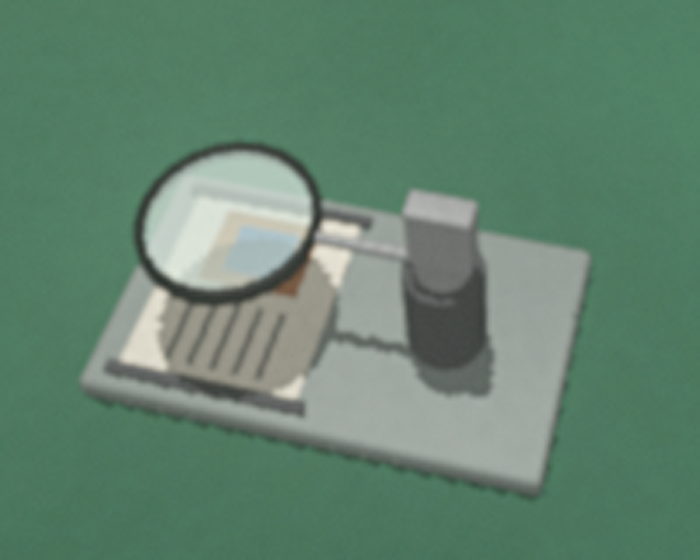

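View pics/top5.png

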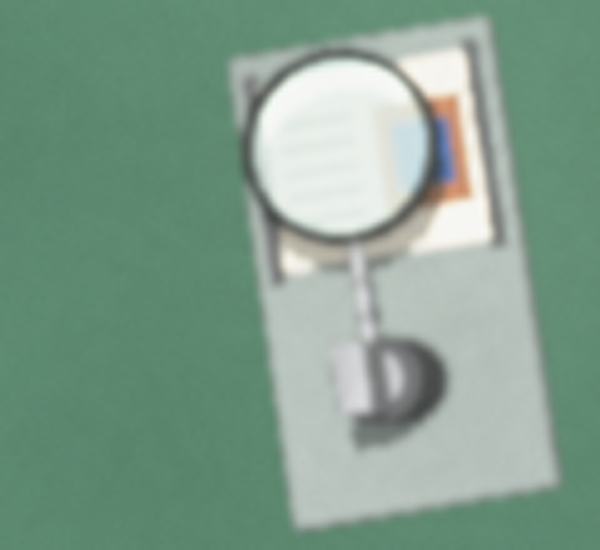

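View pics/side5f.png

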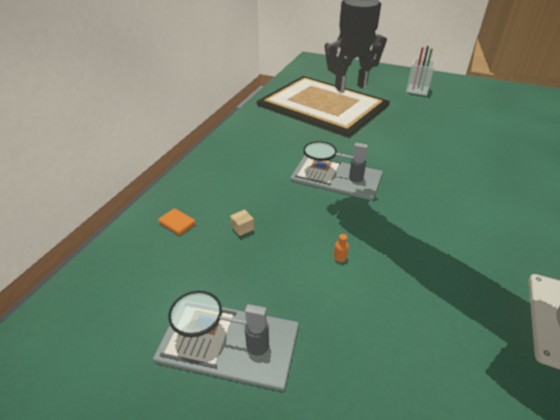

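The side view shows the collar on the socket with no brass. The lens ring is at (229,222), as it was before release, and the arm is clear. The other magnifier looks unchanged. I'll check the height numerically, then hand in.

```bash
python3 - <<'E'
import pickle
from h import *
from bench import arm,status
S=pickle.load(open("side5.pkl","rb"));S0=pickle.load(open("side0.pkl","rb"))
c=np.mean([(405,207),(412,188),(478,201),(470,222)],0)
for z in(.107,.110,.113):print(z,onz(S,c[0]/3.5+130-.4,c[1]/3.5+250-.4,z))
d=np.abs(S["pixels"][140:198,285:385].astype(int)-S0["pixels"][140:198,285:385]);print("other diff",d.mean(),d.max())
s=status.sense();print(s["time_s"],s["ee_pos"],np.round(s["contact_force"],1))
arm.hand_in()
E
```

```text
0.107 [0.51977364 0.24832417 0.107     ]
0.11 [0.51874738 0.25025852 0.11      ]
0.113 [0.51772112 0.25219286 0.113     ]
other diff 4.242816091954023 56
17.8333 [ 0.52363426 -0.24521926  0.24928158] [-0.3 -1.   0.6]
the job is handed in; nothing more can be done
```

The loose magnifier's post is pressed fully home with its lens over its own card. I let go and handed the job in at about 18 s of the 37 s allowed.

I gripped the steel block, then pushed down 15 mm while turning about 76° clockwise in small steps. Depth and turn stayed within about 2% of each other throughout, apart from roughly 1° of turn when the jaws first closed.

**Checks that agreed:**
- **Depth:** the tool had moved down 15.0 mm when the push met the hard stop. The pictures taken after release show no brass.
- **Lens direction:** it measured 10.4° from the side camera and 9.7° from the top camera, against about 9.9° for the card. The ring stayed where it was after I let go.
- **Arm:** it was clear of everything at hand-in.

**Checks that were less clean:**
- **Height from the camera:** the block-top sighting fitted the known axis best at 111–113 mm rather than 110 mm. That is within the pixel and calibration error, so I relied on the tool reading and the hard stop.
- **Other magnifier:** the arm never came near it except to park well above it. The picture there differs slightly from the first one (mean difference 4 levels, maximum 56). I put that down to image noise and lighting or shadow from the parked arm, and saw no displacement.

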